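# Set the tube roller's speed and start it

## Robot

A 7-joint arm with a two-finger parallel gripper is mounted at the origin on the work surface. World frame = base frame: x ahead of the robot, y to its left, z up, the work surface at z = 0. Lengths are in m, angles in rad, forces in N, time in s.
With the tool pointing down it reaches from about 0.35 to 0.9 m from the base axis. Payload 8.1 kg.
Tool frame: the origin (TCP) lies midway between the tips of the shut fingers; the grasp point (between the pads) lies 19 mm behind it; z points along the fingers, y is the line along which they close (so a half turn about z gives the same grasp; the last joint's range is limited). The gripper opens to 92 mm and grips with 3 to 60 N. Pads are 19 mm wide; open, the fingers measure 130 mm over their backs; the gripper's body (75 mm by 190 mm) begins 47 mm behind the grasp point.
Start: joints at [1.236, 0.434, 0.025, 1.573, -0.012, 1.134, -0.075], TCP at [0.144, -0.608, 0.227] pointing down, gripper open.
Joint ranges: [-2.62, 2.62], [-0.44, 2.09], [-1.27, 1.32], [0.08, 2.57], [-1.32, 4.46], [0.12, 2], [-2.74, 2.74]. Speed limits (rad/s): [2.22, 2.22, 3.01, 3.01, 3.14, 3.14, 3.14].

## Interface

Orientations are given as a rotation vector (axis times angle).
In Python, from cell import arm gives the robot as it stands.
- The arm moves only by the tool arm_command, never from a script. Its arguments are lists of equal length, an entry for each row: "dp": the shift along the tool's x, y, z in units of 25 mm (1.0 is 25 mm), a list of three; "angular": the turn, a rotation vector about the tool's x, y, z in units of 0.15 rad (1.0 is 0.15 rad), a list of three; "claw": the opening, from 0 (shut) to 1 (fully open). In form: {"dp": [[x, y, z], ...], "angular": [[rx, ry, rz], ...], "claw": [claw, ...]}. A call has 1 to 10 rows; each row shifts and turns the commanded pose from where the row before left it, along the tool's axes as they then stand; what a row does not reach is not made up. A row lasts 1/10 s, in which the tool goes at most 50 mm and 8.59 degrees, less where a joint would pass 70% of its speed; a pose out of reach is approached as far as the arm can. A call with a number of a shift or a turn outside -1 to 1 is refused whole. A call with a gripper value outside its range is refused whole. The fingers move at their own pace and stop on an object; "force" is the grip in N (left out, the last holds). Time passes only in rows, so rows that do not move let the fingers close. It gives the time, the measured TCP pose, the force, the opening and the grip force at its end, in the units of the state.
- arm.observe(): the state, without advancing time (a new reading comes with each control period).
- arm.get_image(name): name is "scene" or "side" or "wrist"; returns a dict with "frame" (420x560x3 uint8, red, green, blue), "z_map" (420x560 float32, m along the optical axis (not along the pixel's ray), 0 where there is no reading), "K" (3x3 intrinsics, pixels), "R" (3x3) and "t" (3): a world point X has camera coordinates R X + t. Camera axes: x right, y down, z forward; pixel columns grow to the right and rows downward; lengths in m; the calibration is good to about 2 mm. A picture is of the moment at which its call begins.
- arm.sign_off(): hands the job in; it is judged then, once.
The state is a dict: "clock": time; "joints": joint angles; "dq": joint speeds; "joint_efforts": joint torques, N m; "position": TCP position; "ee_rot": TCP orientation; "force": force on the tool from outside, world axes, zero at the start; "ft_torque": the same for the moment, N m; "width": opening from 0.0 (shut) to 1.0 (fully open); "gripper_force": force on a finger pad.
Only numpy, scipy, OpenCV 4.12 (cv2) and the standard library are available. Lean on these libraries where they do the work, as an engineer would, in place of code of your own. Each camera call takes 0.05 s, during which the arm holds its last target. There are 200 camera calls.

## Task

The red-capped tubes are ready to roll: with a fingertip, gently push the pointer knob of the tube roller clockwise, click by click, until it rests in the click position at the red sticker dot, never going a click past it. Then press the green start button fully down with a fingertip and let it come back up. Do not disturb the tubes, bottles or rack around it.

Things in the scene. Friction and masses are not known exactly. Their poses are not given: they have to be found in the camera images.
- dial (a joint): Angle of the black pointer knob, rad, growing clockwise seen from above. 0 = off; clicks (spring detents) every 0.5236 (30 deg) up to 3.14 (6th click, end stop just beyond). Starts at click 0, 1 or 2; the red dot is at click 3, 4, 5 or 6. About 0.05 N m (1.6 N at 32 mm from the axis) takes it out of a click; past half-way it snaps on by itself to the next click and stays.
- dial_axis (a point): On the knob's vertical axis at the top of the cream mixer's control deck, 60 mm above the table; deck free for 75 mm around. Axes of the mixer: x towards its rollers, y left, z up. The pointer points along +y at dial = 0, +x at 1.57, -y at 3.14. The mixer is 300 x 300 mm; its rollers begin 108 mm from the axis along +x, tops 82 mm above the table, tubes on them up to 92 mm.
- dial_aim (a point): Point on the knob's pointing line, 66 mm from the axis, at deck height (it turns with the knob); it lies over the red dot when the knob is set right.
- pointer_tip (a point): Top of the pointing end of the knob's upright bar, 48 mm from the axis, 34 mm above the deck. The bar (white line on top) is 14 mm thick, stands from 6 to 34 mm above the deck and runs straight across the axis to a tail 20 mm beyond it; under it is a skirt disc 54 mm across, up to 8 mm above the deck.
- red_dot (a point): Centre of the red sticker dot (18 mm across, flat on the deck, 66 mm from the knob's axis, in line with one click position). Purple, yellow and blue dots mark three of the other clicks.
- start (a joint): Travel of the green start button, m: 0 up, 0.006 fully down. Spring-loaded, 5 N when fully down; springs back when let go.
- start_top (a point): Centre of the top face of the green start button (28 mm across, in a black housing on the same deck); pressed straight down.
- tube_a: Red-capped sample tube, 16 mm thick, 100 mm long, lying on the rollers; origin at its centre. Leave alone.
- tube_b: Another such tube on the rollers. Leave alone.
- vial: Small amber vial, 24 mm across, 45 mm tall, standing on the deck between knob and button; origin under its base. Leave alone.
- bottle_a: Amber jar with black lid, 36 mm across, 65 mm tall, on the table to the right of the mixer; origin under its base. Leave alone.
- bottle_b: A second such jar. Leave alone.
- rack: Yellow tube rack 210 x 90 mm, 99 mm tall with its tubes, on the table to the left of the mixer; origin under its base. Leave alone.

How it is judged:
On the way, in this order (a step that is already met when the one before it is completed fails the run):
1. the knob rests in the click position at the red dot (horizontal distance between dial_aim and red_dot below 0.008 m and velocity of joint dial between -0.05 and 0.05 rad/s), for 0.2 s.
2. the green start button is pressed down (value of joint start above 0.0045 m), for 0.04 s.
At the end, for the whole second after the job is handed in: The knob rests in the click at the red dot (its aim point within 8 mm of the dot's centre, not turning), the start button has been pressed at least 4.5 mm and is back up (within 1.5 mm), and the tubes, bottles and rack are where they were (20 mm) and at rest (all of step 1 and value of joint start below 0.0015 m and linear speed of each of tube_a, tube_b, vial, bottle_a, bottle_b, rack below 0.03 m/s and distance of each of tube_a, tube_b, vial, bottle_a, bottle_b, rack from where it was at the start of the episode below 0.02 m); the robot touches nothing.
It fails at once if the knob is turned most of a click (0.35 rad or more) past the red dot ((y of red_dot in the frame of dial_axis above -0.0165 m and value of joint dial above 1.921 rad) or (y of red_dot in the frame of dial_axis above -0.045 m and value of joint dial above 2.444 rad) or (y of red_dot in the frame of dial_axis above -0.0616 m and value of joint dial above 2.968 rad)).
It fails at once if the start button is pressed while the knob is not at the red dot (value of joint start above 0.0045 m and horizontal distance between dial_aim and red_dot above 0.014 m).
It fails at once if the knob is gripped or shoved hard (over 15 N) (contact force between the fingers and dial above 15 N).
It fails at once if the button is rammed (over 25 N) (contact force between the fingers and start above 25 N).
It fails at once if a tube, bottle or the rack is moved more than 20 mm (distance of any of tube_a, tube_b, vial, bottle_a, bottle_b, rack from where it was at the start of the episode above 0.02 m).
It also fails if it takes over 72 s, if anything falls off the work surface, if the arm or the gripper's body presses on something with over 40 N, if the wrist force passes 120 N, or if a joint passes its speed limit or range.

## Working session

There is one attempt and no reset: what is moved stays moved. The work goes in short steps, Python scripts to look and compute and a tool call to move; the robot and the scene stay as the last step left them, time stands still between calls to the robot, and variables do not carry over. Pictures are saved under pics/ and viewed, at most 10 in all, crops included, and the job is handed in when it is done.

Besides the shell and the picture viewer there is one more tool, called after "Emit:" by a JSON object that holds its "method" and its "body", one argument or row to a line. arm_command: Moves the arm, as the interface text tells. Its arguments: {"type":"object","properties":{"dp":{"type":"array","items":{"type":"array","items":{"type":"number"}}},"angular":{"type":"array","items":{"type":"array","items":{"type":"number"}}},"claw":{"type":"array","items":{"type":"number"}},"force":{"type":"number"}},"required":["dp","angular","claw"]}

```bash
mkdir -p pics; ls; python3 - <<'E'
from cell import arm
import cv2, numpy as np
s=arm.observe(); print(s)
for n in ["scene","wrist"]:
    d=arm.get_image(n); np.savez(f"{n}0.npz",**d)
    cv2.imwrite(f"pics/{n}0.png",d["frame"][:,:,::-1])
E
```

```text
pics
{'clock': 0.0, 'joints': array([ 1.23640947,  0.43523698,  0.02496986,  1.57406967, -0.01160871,
        1.13401526, -0.07511728]), 'dq': array([-1.14943738e-03,  1.50832967e-03,  1.62597950e-03, -6.37532978e-04,
       -1.24743063e-03,  8.24501307e-05, -5.26008218e-04]), 'joint_efforts': array([ 1.17650270e-03, -6.67862821e+01,  9.85359661e-01, -3.14457500e+01,
       -6.05583494e-02,  4.28743742e-02,  1.80087386e-04]), 'position': array([ 0.14340645, -0.60780626,  0.22594685]), 'ee_rot': array([-3.11899246e+00, -3.62959244e-01,  4.96729535e-04]), 'force': array([ 0.43935103, -0.55340104, -0.56941209]), 'ft_torque': array([-0.04181203,  0.03485565, -0.01412108]), 'gripper_force': 0.0, 'width': 0.9988561011633995}
```

View pics/scene0.png

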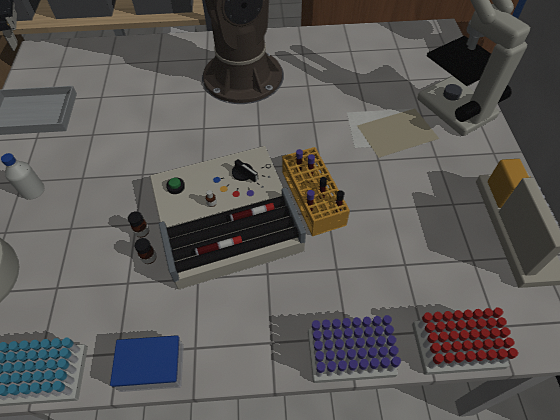

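The mixer is at the centre: knob about (244,171), green button (175,185), vial (210,198), and dots at blue (217,180), yellow (224,188), red (236,193) and purple (250,192). Next I'll enlarge the deck and measure these.

```bash
cat > h.py <<'E'
import numpy as np, cv2
def load(n): return dict(np.load(n+".npz"))
def pt(d,u,v,z=None):
    "world point at pixel; by depth map, or on the plane of height z"
    K,R,t=d["K"],d["R"],d["t"]
    r=np.linalg.inv(K)@[u,v,1.]
    c=-R.T@t; w=R.T@r
    if z is None: return c+w*d["z_map"][int(round(v)),int(round(u))]
    return c+w*(z-c[2])/w[2]
E
python3 - <<'E'
from h import *
d=load("scene0")
f=d["frame"][140:290,130:350,::-1]
cv2.imwrite("pics/c0.png",cv2.resize(f,None,fx=3.6,fy=3.6,interpolation=cv2.INTER_CUBIC))
for n,u,v in [("knob",244,171),("btn",175,184),("vial",210,196),("blue",217,180),("yel",224,188),("red",236,193),("pur",250,192),("deck",195,190),("cap",265,210),("cornerL",152,172),("cornerR",266,150)]:
    print(n,pt(d,u,v).round(3),pt(d,u,v,.06).round(3))
print(-d["R"].T@d["t"])
E
```

```text
knob [0.461 0.001 0.085] [ 0.44  -0.001  0.06 ]
btn [ 0.486 -0.163  0.083] [ 0.468 -0.169  0.06 ]
vial [ 0.537 -0.078  0.096] [ 0.51  -0.084  0.06 ]
blue [ 0.462 -0.068  0.059] [ 0.463 -0.067  0.06 ]
yel [ 0.49  -0.05   0.061] [ 0.489 -0.05   0.06 ]
red [ 0.504 -0.022  0.057] [ 0.506 -0.022  0.06 ]
pur [0.506 0.012 0.06 ] [0.506 0.012 0.06 ]
deck [ 0.489 -0.12   0.059] [ 0.49 -0.12  0.06]
cap [0.578 0.045 0.086] [0.561 0.045 0.06 ]
cornerL [ 0.372 -0.25  -0.003] [ 0.425 -0.229  0.06 ]
cornerR [0.374 0.057 0.059] [0.375 0.057 0.06 ]
[1.1374082  0.04847582 0.89851384]
```

View pics/c0.png

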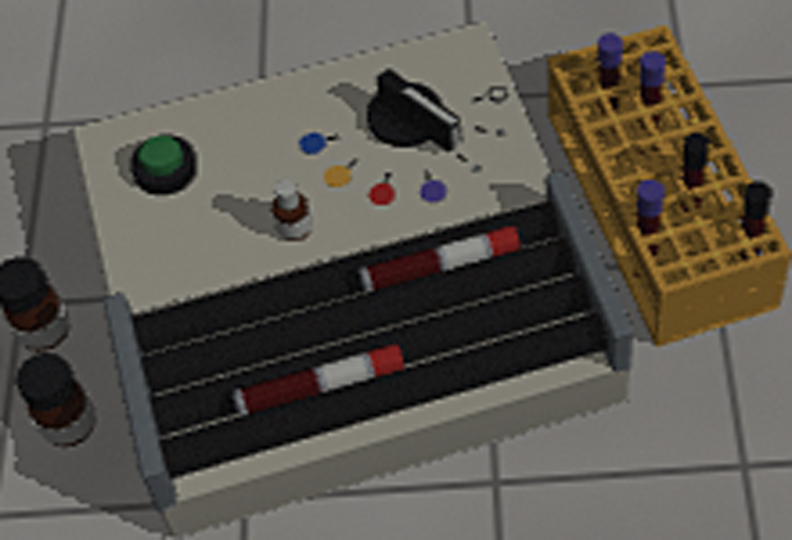

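```bash
cat > m.py <<'E'
from h import *
from scipy.optimize import least_squares
d=load("scene0"); P=lambda u,v,z:pt(d,130+(u+.5)/3.6-.5,140+(v+.5)/3.6-.5,z)
D={k:P(u,v,.06)[:2] for k,(u,v) in dict(blue=(312,143),yel=(338,176),red=(381,194),pur=(433,191)).items()}
a,b=P(78,130,.06),P(487,25,.06)
e=b-a; print("rear edge",np.linalg.norm(e)); yaw=np.arctan2(-e[0],e[1]); print("yaw",yaw)
A=np.array(list(D.values()))
# dots at known angles on a circle: blue 6, yel 5, red 4, pur 3 tentative; fit centre + yaw
def model(p,n): 
    th=np.pi/2-n*np.pi/6+p[2]; return p[:2]+.066*np.c_[np.cos(th),np.sin(th)]
n=np.array([6,5,4,3])
r=least_squares(lambda p:(model(p,n)-A).ravel(),[.45,0,yaw]); p=r.x
print("fit",p,"res",(model(p,n)-A).round(4).tolist())
l0,l1=P(405,90,.094),P(453,122,.094); v=l1-l0; 
th=np.arctan2(v[1],v[0]); print("tip",l1,"dist",np.linalg.norm(l1[:2]-p[:2]),"dial",np.degrees(np.pi/2+p[2]-th)/30, np.degrees(np.pi/2+p[2]-np.arctan2(*(l1[:2]-p[:2])[::-1]))/30)
R=np.array([[np.cos(p[2]),-np.sin(p[2])],[np.sin(p[2]),np.cos(p[2])]])
for k,q in [("btn",pt(d,175,183)),("btn.083",P(160,152,.085)),("vial",P(293,235,.06)),("off",P(498,94,.06))]: print(k,q,"mixer",R.T@(q[:2]-p[:2]))
E
python3 m.py
```

```text
rear edge 0.2938657766185603
yaw 0.25614020969509627
fit [ 0.44410132 -0.00515119  0.25775342] res [[-0.0001, 0.0002], [0.0, -0.0006], [0.0, 0.0004], [-0.0, 0.0]]
tip [0.47796352 0.0279901  0.094     ] dist 0.04738137089680458 dial 1.9605166933652824 2.0128206232635617
btn [ 0.4841843  -0.16315842  0.08449985] mixer [-0.00151859 -0.16300499]
btn.083 [ 0.48098128 -0.16542104  0.085     ] mixer [-0.00519257 -0.16437638]
vial [ 0.53668938 -0.08061527  0.06      ] mixer [ 0.07029297 -0.09657265]
off [0.42758005 0.05919814 0.06      ] mixer [0.00042772 0.06643498]
```

Fit residuals are under 1 mm. The knob is at click 2 and the red dot at click 4, so it needs two clicks. The shut gripper is already nearly aligned with the mixer, with tool +y along mixer −y, which is the push direction.

```bash
cat >> h.py <<'E'
from scipy.spatial.transform import Rotation as Ro
AX=np.array([.4441,-.0052,.06]); YAW=.2578; M=Ro.from_rotvec([0,0,YAW])
def go(arm,x,y,z):
    "tool-axis shift (units of 25 mm) and yaw (units .15) to mixer-frame x,y (m from knob axis), world z"
    s=arm.observe(); T=Ro.from_rotvec(s["ee_rot"])
    g=AX+M.apply([x,y,0]); g[2]=z
    w=M*Ro.from_euler("x",np.pi)
    print("clock",s["clock"],"mixer",(M.inv().apply(s["position"]-AX)*1e3).round(1),"z",s["position"][2].round(4),"F",s["force"].round(2),"w",s["width"])
    print("dp",(T.inv().apply(g-s["position"])/.025).round(2),"ang",((T.inv()*w).as_rotvec()/.15).round(2))
E
python3 -c "
from h import *
from cell import arm
go(arm,.026,.06,.226)"
```

```text
clock 0.1 mixer [-444.4 -506.1  166.1] z 0.2261 F [-0.34 -0.75 -0.35] w 1.002233780431557
dp [ 18.22 -23.13   0.03] ang [-0.01  0.   -0.17]
```

Emit:
{"method": "arm_command", "body": {
  "dp": [
    [0.5, 0, 0],
    [1, 0, 0],
    [1, -0.5, 0],
    [1, -0.8, 0],
    [1, -1, 0],
    [1, -1, 0],
    [1, -1, 0],
    [1, -1, 0],
    [1, -1, 0],
    [1, -1, 0]
  ],
  "angular": [
    [0, 0, -0.17],
    [0, 0, 0],
    [0, 0, 0],
    [0, 0, 0],
    [0, 0, 0],
    [0, 0, 0],
    [0, 0, 0],
    [0, 0, 0],
    [0, 0, 0],
    [0, 0, 0]
  ],
  "claw": [0, 0, 0, 0, 0, 0, 0, 0, 0, 0],
  "force": 10
}}

```text
clock: 1.1
position: [0.3282, -0.3696, 0.2267]
ee_rot: [-3.115, -0.406, -0.0]
force: [1.1, 0.6, 0.1]
width: 0.176
gripper_force: 0.0
```

Emit:
{"method": "arm_command", "body": {
  "dp": [
    [1, -1, 0],
    [1, -1, 0],
    [1, -1, 0],
    [1, -1, 0],
    [1, -1, 0],
    [0.5, -1, 0],
    [0.5, -1, 0],
    [0.5, -1, 0],
    [0, -1, 0],
    [0, -0.5, 0]
  ],
  "angular": [
    [0, 0, 0],
    [0, 0, 0],
    [0, 0, 0],
    [0, 0, 0],
    [0, 0, 0],
    [0, 0, 0],
    [0, 0, 0],
    [0, 0, 0],
    [0, 0, 0],
    [0, 0, 0]
  ],
  "claw": [0, 0, 0, 0, 0, 0, 0, 0, 0, 0]
}}

```text
clock: 2.1
position: [0.4234, -0.0978, 0.2267]
ee_rot: [-3.114, -0.41, 0.0]
force: [0.1, -0.2, 0.7]
width: 0.005
gripper_force: 0.0
```

```bash
python3 -c "
from h import *
from cell import arm
go(arm,.026,.06,.15)"
```

```text
clock 2.1 mixer [-43.6 -84.2 166.7] z 0.2267 F [ 0.12 -0.15  0.7 ] w 0.005264061632030506
dp [ 2.81 -5.76  3.07] ang [-0.    0.    0.03]
```

Emit:
{"method": "arm_command", "body": {
  "dp": [
    [0.5, -1, 0],
    [0.8, -1, 0],
    [0.8, -1, 0],
    [0.6, -1, 0],
    [0, -1, 0],
    [0, -0.6, 0],
    [0, 0, 0.5],
    [0, 0, 0.5],
    [0, 0, 0.5],
    [0, 0, 0]
  ],
  "angular": [
    [0, 0, 0],
    [0, 0, 0],
    [0, 0, 0],
    [0, 0, 0],
    [0, 0, 0],
    [0, 0, 0],
    [0, 0, 0],
    [0, 0, 0],
    [0, 0, 0],
    [0, 0, 0]
  ],
  "claw": [0, 0, 0, 0, 0, 0, 0, 0, 0, 0]
}}

```text
clock: 3.1
position: [0.4523, 0.0515, 0.1879]
ee_rot: [3.115, 0.404, -0.004]
force: [0.9, 0.4, 0.2]
width: 0.006
gripper_force: 0.0
```

```bash
python3 -c "
from h import *
from cell import arm
go(arm,.026,.06,.08)
d=arm.get_image('wrist'); np.savez('wrist1.npz',**d); cv2.imwrite('pics/w1.png',d['frame'][:,:,::-1])
K,R,t=d['K'],d['R'],d['t']
for q in [(0,0,0),(.033,-.057*0-.0572,0),(.0416,.024,.034),(.0362,.0597,.09)]:
    c=R@(AX+M.apply(q))+t; print(q,(K@c/c[2])[:2].round())"
```

```text
clock 3.1 mixer [ 22.4  52.7 127.9] z 0.1879 F [0.9  0.44 0.18] w 0.006326562365116734
dp [ 0.16 -0.29  4.32] ang [-0.    0.02 -0.  ]
(0, 0, 0) [337. 217.]
(0.033, -0.0572, 0) [406. 181.]
(0.0416, 0.024, 0.034) [316. 180.]
(0.0362, 0.0597, 0.09) [266. 212.]
```

View pics/w1.png

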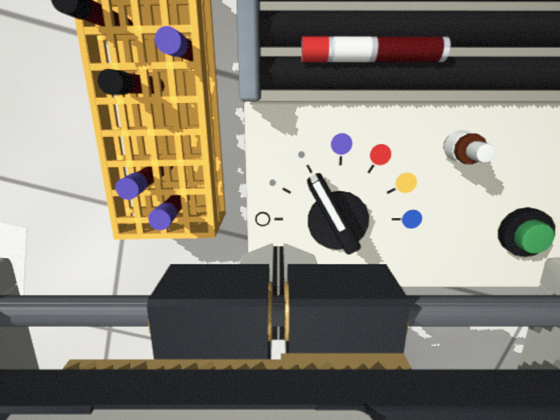

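The wrist view agrees with the fit: knob centre (337,217), pointer at the second grey dot (click 2), purple (341,144) at click 3, red (380,154) at click 4. The fingertips at (278,250) are clear of the rack, so I'll descend beside the pointer.

Emit:
{"method": "arm_command", "body": {
  "dp": [
    [0.16, -0.1, 0.5],
    [0, 0, 0.8],
    [0, 0, 0.8],
    [0, 0, 0.8],
    [0, 0, 0.8],
    [0, 0, 0.6],
    [0, 0, 0],
    [0, 0, 0]
  ],
  "angular": [
    [0, 0, 0],
    [0, 0, 0],
    [0, 0, 0],
    [0, 0, 0],
    [0, 0, 0],
    [0, 0, 0],
    [0, 0, 0],
    [0, 0, 0]
  ],
  "claw": [0, 0, 0, 0, 0, 0, 0, 0]
}}

```text
clock: 3.95
position: [0.4568, 0.0556, 0.0818]
ee_rot: [-3.115, -0.403, 0.0]
force: [-0.5, 0.3, 0.1]
width: 0.003
gripper_force: 0.0
```

```bash
python3 -c "
from h import *
from cell import arm
go(arm,.026,.045,.08)"
```

```text
clock 3.95 mixer [27.7 55.6 21.8] z 0.0818 F [-0.52  0.31  0.12] w 0.0033410292078120338
dp [-0.07  0.42  0.07] ang [-0.  0. -0.]
```

Emit:
{"method": "arm_command", "body": {
  "dp": [
    [-0.05, 0.1, 0],
    [0, 0.1, 0],
    [0, 0.1, 0],
    [0, 0.1, 0],
    [0, 0.1, 0],
    [0, 0, 0]
  ],
  "angular": [
    [0, 0, 0],
    [0, 0, 0],
    [0, 0, 0],
    [0, 0, 0],
    [0, 0, 0],
    [0, 0, 0]
  ],
  "claw": [0, 0, 0, 0, 0, 0]
}}

```text
clock: 4.55
position: [0.4587, 0.0426, 0.0818]
ee_rot: [3.116, 0.402, 0.0]
force: [-0.9, 1.0, 1.5]
width: 0.007
gripper_force: 0.5
```

Emit:
{"method": "arm_command", "body": {
  "dp": [
    [0, 0.1, 0],
    [0, 0.1, 0],
    [0, 0.1, 0],
    [0, 0, 0]
  ],
  "angular": [
    [0, 0, 0],
    [0, 0, 0],
    [0, 0, 0],
    [0, 0, 0]
  ],
  "claw": [0, 0, 0, 0]
}}

```text
clock: 4.95
position: [0.4606, 0.0352, 0.0817]
ee_rot: [3.115, 0.402, 0.0]
force: [-0.0, 0.8, 0.6]
width: 0.007
gripper_force: 0.6
```

```bash
python3 -c "
from h import *
from cell import arm
d=arm.get_image('wrist'); cv2.imwrite('pics/w2.png',cv2.resize(d['frame'][120:300,220:460,::-1],None,fx=2.5,fy=2.5))
go(arm,.026,.035,.08)"
```

```text
clock 5.0 mixer [26.2 35.1 21.7] z 0.0817 F [0.96 1.54 1.11] w 0.0016527125509329347
dp [-0.01  0.    0.07] ang [ 0.    0.   -0.01]
```

View pics/w2.png

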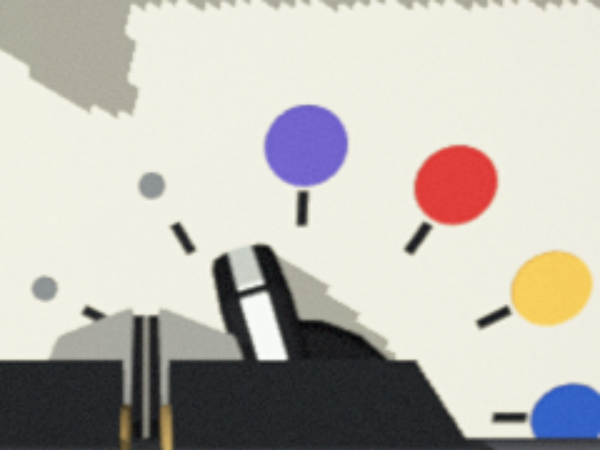

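The finger's right shoulder (235,340) is pushing the bar, which is now about 15–18° short of click 3, close to snapping.

Emit:
{"method": "arm_command", "body": {
  "dp": [
    [0, 0.08, 0],
    [0, 0.08, 0],
    [0, 0, 0],
    [0, 0, 0]
  ],
  "angular": [
    [0, 0, 0],
    [0, 0, 0],
    [0, 0, 0],
    [0, 0, 0]
  ],
  "claw": [0, 0, 0, 0]
}}

```text
clock: 5.4
position: [0.4612, 0.0315, 0.0816]
ee_rot: [3.115, 0.402, -0.001]
force: [-1.0, 0.4, 0.2]
width: 0.006
gripper_force: 0.0
```

```bash
cat >> h.py <<'E'
def dial(arm):
    "knob click from the wrist view: the white line's pixels, near the known axis, put on the bar's top plane"
    d=arm.get_image("wrist"); f=d["frame"].astype(int); v,u=np.mgrid[:420,:560]
    K,R,t=d["K"],d["R"],d["t"]; c=-R.T@t
    w=(R.T@np.linalg.inv(K)@np.stack([u.ravel(),v.ravel(),0*u.ravel()+1])).T
    X=c+w*((.094-c[2])/w[:,2])[:,None]; q=M.inv().apply(X-AX)
    hgt=c[2]+w[:,2]*d["z_map"].ravel()
    m=(abs(hgt-.094)<.006)&(np.hypot(q[:,0],q[:,1])<.052)&(f.min(2).ravel()>130)&(f.ptp(2) if hasattr(f,'ptp') else np.ptp(f,2)).ravel().__lt__(40)
    q=q[m]; r=np.hypot(q[:,0],q[:,1]); q=q[r>.015]
    a=np.arctan2(q[:,1].mean(),q[:,0].mean()) if len(q) else np.nan
    print("pixels",len(q),"r",np.hypot(*q[:,:2].mean(0)) if len(q) else 0,"click",(90-np.degrees(a))/30)
    return d
E
python3 -c "
from h import *
from cell import arm
dial(arm); go(arm,.034,.03,.08)"
```

```text
pixels 832 r 0.039773746834786905 click 2.3454016820559778
clock 5.45 mixer [26.  31.2 21.6] z 0.0816 F [ 0.04 -0.34 -1.11] w 0.004616747274071721
dp [0.32 0.05 0.06] ang [ 0.    0.   -0.01]
```

```bash
python3 -c "
from h import *
from cell import arm
d=arm.get_image('wrist'); cv2.imwrite('pics/w3.png',cv2.resize(d['frame'][120:300,220:460,::-1],None,fx=2.5,fy=2.5))"
```

```text
(no output)
```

View pics/w3.png

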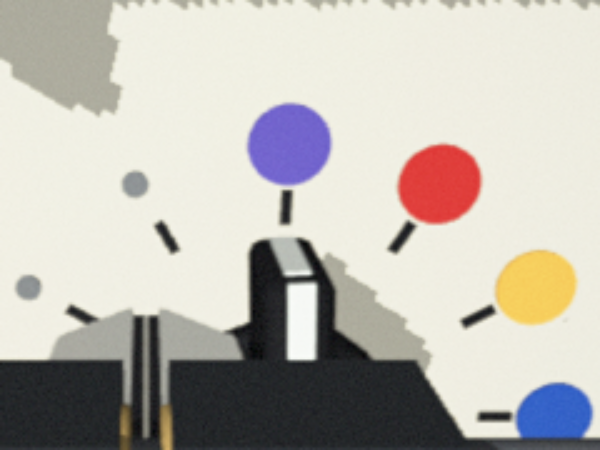

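It snapped to click 3: the bar now points straight at purple (289,145), with the finger clear of it. Next comes the second click, with the finger moved a little further out.

Emit:
{"method": "arm_command", "body": {
  "dp": [
    [0.32, 0, 0],
    [0, 0.1, 0],
    [0, 0.1, 0],
    [0, 0.1, 0],
    [0, 0.1, 0],
    [0, 0.1, 0],
    [0, 0, 0]
  ],
  "angular": [
    [0, 0, 0],
    [0, 0, 0],
    [0, 0, 0],
    [0, 0, 0],
    [0, 0, 0],
    [0, 0, 0],
    [0, 0, 0]
  ],
  "claw": [0, 0, 0, 0, 0, 0, 0]
}}

```text
clock: 6.2
position: [0.4726, 0.0215, 0.0818]
ee_rot: [-3.116, -0.402, -0.001]
force: [-0.3, 2.3, 1.2]
width: 0.008
gripper_force: 1.0
```

```bash
sed -i 's/& *(abs(hgt/\&(abs(hgt/; s/>130)/>175)/' h.py; python3 -c "
from h import *
from cell import arm
d=dial(arm); np.savez('w4.npz',**d); go(arm,.034,.017,.08)"
```

```text
pixels 163 r 0.044123073196919146 click 3.3224005029873718
clock 6.25 mixer [34.4 18.8 21.8] z 0.0818 F [0.51 1.32 1.12] w 0.005429670272751471
dp [-0.02  0.07  0.07] ang [-0.   -0.   -0.01]
```

Emit:
{"method": "arm_command", "body": {
  "dp": [
    [0, 0.08, 0],
    [0, 0.08, 0],
    [0, 0, 0],
    [0, 0, 0]
  ],
  "angular": [
    [0, 0, 0],
    [0, 0, 0],
    [0, 0, 0],
    [0, 0, 0]
  ],
  "claw": [0, 0, 0, 0]
}}

```text
clock: 6.65
position: [0.4731, 0.0174, 0.0816]
ee_rot: [3.115, 0.402, -0.001]
force: [-0.1, -0.6, -1.1]
width: 0.004
gripper_force: 0.0
```

```bash
python3 -c "
from h import *
from cell import arm
d=dial(arm); go(arm,.034,.013,.08)"
```

```text
pixels 53 r 0.04560452538302963 click 3.860770737668887
clock 6.7 mixer [33.8 14.6 21.6] z 0.0816 F [-0.41 -0.12 -0.85] w 0.006130261438201181
dp [0.01 0.06 0.06] ang [ 0.    0.   -0.01]
```

The force has dropped to zero, so it has snapped on. I'll back off, rise and check.

Emit:
{"method": "arm_command", "body": {
  "dp": [
    [0, -0.5, 0],
    [0, -0.5, 0],
    [0, 0, -0.8],
    [0, 0, -1],
    [0, 0, -1],
    [0, 0, -1],
    [-0.8, 0, 0],
    [-0.8, 0, 0],
    [0, 0, 0]
  ],
  "angular": [
    [0, 0, 0],
    [0, 0, 0],
    [0, 0, 0],
    [0, 0, 0],
    [0, 0, 0],
    [0, 0, 0],
    [0, 0, 0],
    [0, 0, 0],
    [0, 0, 0]
  ],
  "claw": [0, 0, 0, 0, 0, 0, 0, 0, 0]
}}

```text
clock: 7.6
position: [0.4256, 0.0323, 0.1767]
ee_rot: [3.115, 0.405, -0.003]
force: [0.2, -0.1, -0.1]
width: 0.007
gripper_force: 0.0
```

```bash
python3 -c "
from h import *
from cell import arm
d=dial(arm); cv2.imwrite('pics/w5.png',d['frame'][:,:,::-1]); np.savez('w5.npz',**d); go(arm,-.003,-.1635,.16)
f=d['frame']; h=cv2.cvtColor(f,cv2.COLOR_RGB2HSV); m=((h[...,0]>40)&(h[...,0]<85)&(h[...,1]>120)).astype('uint8')
n,_,st,ce=cv2.connectedComponentsWithStats(m); i=1+np.argmax(st[1:,4]); print(st[i],ce[i])
q=pt(d,*ce[i]); print('btn',q,M.inv().apply(q-AX))"
```

```text
pixels 343 r 0.029677892764239135 click 4.03294912427439
clock 7.65 mixer [ -6.7  40.9 116.8] z 0.1768 F [0.42 0.55 0.21] w 0.002695932138666288
dp [0.14 8.18 0.68] ang [0. 0. 0.]
[ 516  188   44   37 1198] [537.56427379 205.6769616 ]
btn [ 0.47608804 -0.16229193  0.08219374] [-0.00912026 -0.16005602  0.02219374]
```

View pics/w5.png

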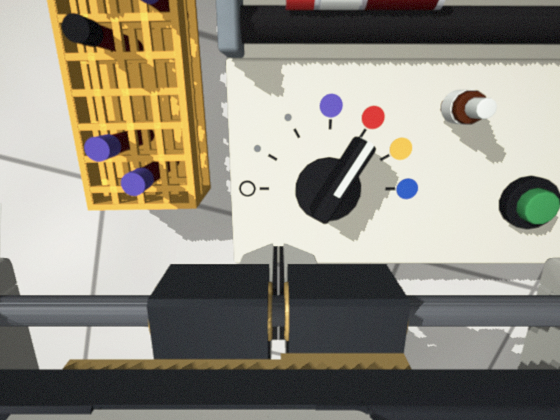

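The knob points at red: measured click 4.03, dot at (373,117). Now to the button, stopping short of it so it stays in view.

Emit:
{"method": "arm_command", "body": {
  "dp": [
    [-0.4, 0.6, 0],
    [-0.5, 1, 0],
    [-0.5, 1, 0],
    [-0.2, 1, 0],
    [0, 1, 0],
    [0, 1, 0],
    [0, 1, 0],
    [0, 1, 0],
    [0, 0.6, 0],
    [0, 0, 0]
  ],
  "angular": [
    [0, 0, 0],
    [0, 0, 0],
    [0, 0, 0],
    [0, 0, 0],
    [0, 0, 0],
    [0, 0, 0],
    [0, 0, 0],
    [0, 0, 0],
    [0, 0, 0],
    [0, 0, 0]
  ],
  "claw": [0, 0, 0, 0, 0, 0, 0, 0, 0, 0]
}}

```text
clock: 8.65
position: [0.4426, -0.1778, 0.1765]
ee_rot: [3.116, 0.4, 0.0]
force: [-0.2, -0.5, -0.5]
width: 0.005
gripper_force: 0.0
```

```bash
python3 -c "
from h import *
from cell import arm
d=arm.get_image('wrist'); np.savez('w6.npz',**d); cv2.imwrite('pics/w6.png',d['frame'][:,:,::-1])
f=d['frame']; h=cv2.cvtColor(f,cv2.COLOR_RGB2HSV); m=((h[...,0]>40)&(h[...,0]<85)&(h[...,1]>100)).astype('uint8')
v,u=np.nonzero(m); P=np.array([M.inv().apply(pt(d,a,b)-AX) for a,b in zip(u,v)])
z=np.median(P[:,2]); T=P[abs(P[:,2]-z)<.003]; print(len(P),len(T),'z',z,'min',T.min(0),'max',T.max(0),'mid',(T.min(0)+T.max(0))/2)
go(arm,*((T.min(0)+T.max(0))/2)[:2],.1)"
```

```text
1238 1059 z 0.021832553142728802 min [-0.0248827  -0.17831974  0.01891328] max [0.03653298 0.00131559 0.02477845] mid [ 0.00582514 -0.08850208  0.02184586]
clock 8.7 mixer [ -45.5 -164.9  116.5] z 0.1765 F [-0.61 -0.26 -1.27] w 0.008790165645939534
dp [ 2.05 -3.06  3.06] ang [-0.    0.   -0.01]
```

View pics/w6.png

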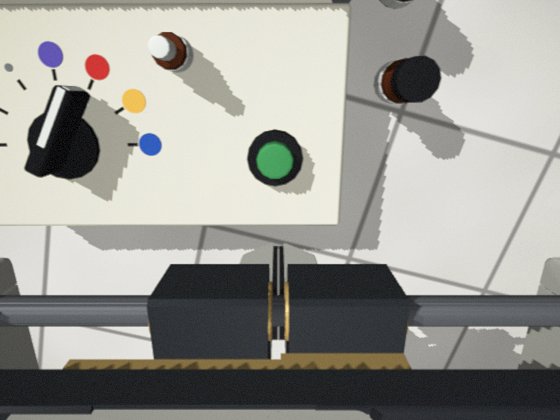

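The green button is at (274,160), in its black housing directly ahead of the fingers. A stray pixel spoiled the bounding box, so I'll take the centre pixel instead.

```bash
python3 -c "
from h import *
from cell import arm
d=load('w6')
q=pt(d,274.5,160.5); q2=pt(d,274.5,160.5,.0825); print(q,q2,M.inv().apply(q2-AX))
for u in (252,300): print(u,pt(d,u,157)[2])
m=M.inv().apply(q2-AX); go(arm,m[0],m[1],.1)"
```

```text
[ 0.47562386 -0.16699498  0.08286359] [ 0.47555823 -0.16700806  0.0825    ] [-0.01083496 -0.16448122  0.0225    ]
252 0.07153707011974242
300 0.07186643332920273
clock 8.7 mixer [ -45.5 -164.9  116.5] z 0.1765 F [-0.61 -0.26 -1.27] w 0.008790165645939534
dp [ 1.39 -0.02  3.06] ang [-0.    0.   -0.01]
```

Emit:
{"method": "arm_command", "body": {
  "dp": [
    [0.7, 0, 0],
    [0.72, 0, 0],
    [0, 0, 0.8],
    [0, 0, 1],
    [0, 0, 0.8],
    [0, 0, 0.4],
    [0, 0, 0]
  ],
  "angular": [
    [0, 0, 0],
    [0, 0, 0],
    [0, 0, 0],
    [0, 0, 0],
    [0, 0, 0],
    [0, 0, 0],
    [0, 0, 0]
  ],
  "claw": [0, 0, 0, 0, 0, 0, 0]
}}

```text
clock: 9.4
position: [0.4753, -0.1661, 0.1008]
ee_rot: [-3.114, -0.405, 0.003]
force: [0.2, 0.2, 1.0]
width: -0.001
gripper_force: 0.0
```

Emit:
{"method": "arm_command", "body": {
  "dp": [
    [0, 0, 0.12],
    [0, 0, 0.12],
    [0, 0, 0.12],
    [0, 0, 0.12],
    [0, 0, 0.08],
    [0, 0, 0]
  ],
  "angular": [
    [0, 0, 0],
    [0, 0, 0],
    [0, 0, 0],
    [0, 0, 0],
    [0, 0, 0],
    [0, 0, 0]
  ],
  "claw": [0, 0, 0, 0, 0, 0]
}}

```text
clock: 10.0
position: [0.4759, -0.1676, 0.0875]
ee_rot: [-3.116, -0.403, 0.001]
force: [-0.2, 0.4, 0.6]
width: 0.006
gripper_force: 0.0
```

```bash
python3 -c "
from h import *
from cell import arm
go(arm,-.009,-.1645,.0775)"
```

```text
clock 10.0 mixer [ -10.6 -165.1   27.5] z 0.0875 F [-0.23  0.42  0.59] w 0.005615374073463682
dp [ 0.06 -0.02  0.4 ] ang [-0.  0. -0.]
```

Emit:
{"method": "arm_command", "body": {
  "dp": [
    [0, 0, 0.08],
    [0, 0, 0.08],
    [0, 0, 0.08],
    [0, 0, 0.06],
    [0, 0, 0]
  ],
  "angular": [
    [0, 0, 0],
    [0, 0, 0],
    [0, 0, 0],
    [0, 0, 0],
    [0, 0, 0]
  ],
  "claw": [0, 0, 0, 0, 0]
}}

```text
clock: 10.5
position: [0.4762, -0.1675, 0.0802]
ee_rot: [3.116, 0.403, 0.0]
force: [-0.8, 0.3, 3.0]
width: 0.007
gripper_force: 1.3
```

Emit:
{"method": "arm_command", "body": {
  "dp": [
    [0, 0, 0.05],
    [0, 0, 0.05],
    [0, 0, 0]
  ],
  "angular": [
    [0, 0, 0],
    [0, 0, 0],
    [0, 0, 0]
  ],
  "claw": [0, 0, 0]
}}

```text
clock: 10.8
position: [0.4762, -0.1676, 0.0777]
ee_rot: [3.116, 0.403, 0.0]
force: [-0.3, -0.4, 4.1]
width: 0.003
gripper_force: 2.0
```

Emit:
{"method": "arm_command", "body": {
  "dp": [
    [0, 0, 0.04],
    [0, 0, 0]
  ],
  "angular": [
    [0, 0, 0],
    [0, 0, 0]
  ],
  "claw": [0, 0]
}}

```text
clock: 11.0
position: [0.4762, -0.1676, 0.0767]
ee_rot: [3.116, 0.403, 0.0]
force: [-1.3, -0.4, 4.2]
width: 0.003
gripper_force: 2.3
```

Emit:
{"method": "arm_command", "body": {
  "dp": [
    [0, 0, 0.03],
    [0, 0, 0]
  ],
  "angular": [
    [0, 0, 0],
    [0, 0, 0]
  ],
  "claw": [0, 0]
}}

```text
clock: 11.2
position: [0.4762, -0.1675, 0.0763]
ee_rot: [3.115, 0.403, 0.0]
force: [-1.3, 0.5, 7.2]
width: 0.002
gripper_force: 4.1
```

It has bottomed out: 7.2 N with barely any further travel. Releasing.

Emit:
{"method": "arm_command", "body": {
  "dp": [
    [0, 0, -0.3],
    [0, 0, -0.5],
    [0, 0, -1],
    [0, 0, -1],
    [0, 0, -1],
    [-0.6, 0, -1],
    [-1, 0, 0],
    [-0.5, 0, 0],
    [0, 0, 0],
    [0, 0, 0]
  ],
  "angular": [
    [0, 0, 0],
    [0, 0, 0],
    [0, 0, 0],
    [0, 0, 0],
    [0, 0, 0],
    [0, 0, 0],
    [0, 0, 0],
    [0, 0, 0],
    [0, 0, 0],
    [0, 0, 0]
  ],
  "claw": [0, 0, 0, 0, 0, 0, 0, 0, 0, 0]
}}

```text
clock: 12.2
position: [0.4256, -0.1807, 0.1959]
ee_rot: [-3.115, -0.402, -0.0]
force: [-0.9, 0.8, 0.0]
width: 0.002
gripper_force: 0.0
```

```bash
python3 -c "
from h import *
from cell import arm
d=dial(arm); cv2.imwrite('pics/w7.png',d['frame'][:,:,::-1])
v,u=np.nonzero((d['frame'][...,1].astype(int)-d['frame'][...,0]>50)&(d['frame'][...,1].astype(int)-d['frame'][...,2]>20))
print('btn z',pt(d,np.median(u),np.median(v)))"
```

```text
pixels 333 r 0.030609481859821073 click 4.009822332735695
btn z [ 0.47576967 -0.16718252  0.08272924]
```

View pics/w7.png

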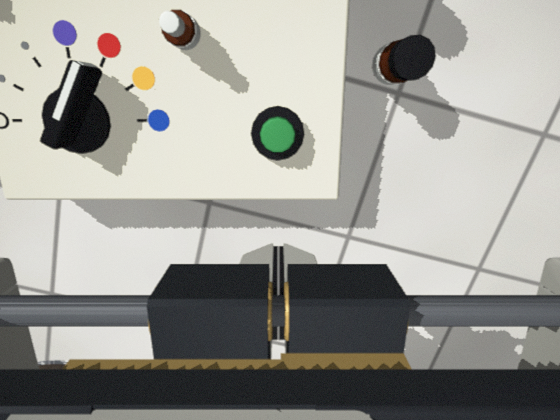

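The button at (277,133) is back up at z = 0.083 m, the knob at (75,105) is at click 4.01 towards red, and the vial and the jar in view look undisturbed. Handing in.

```bash
python3 -c "
from cell import arm
print(arm.sign_off())"
```

```text
the job is handed in; nothing more can be done
None
```

The knob rests at the red dot (click 4, pushed there from click 2), the start button was pressed fully down and has come back up, nothing else appears to have been disturbed, and the job is handed in; no verdict was returned.

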